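Put the slag hammer and the flat scraper away on a welding bench

TASK

Put the two hand tools away: lay the slag hammer flat in the T-shaped pocket of the shallow tray, head in the wide end, and slide the flat scraper blade first into the slot of the grey holder until its handle meets the mouth. The scraper has been pushed handle first under the low steel grating, so draw it out by its blade, put it down and take it again by the handle. Leave everything else on the bench where it stands.

Things in the scene. Friction and masses are not known exactly. Their poses are not given: they have to be found in the camera images.
- scraper: Flat scraper, lying flat. Origin on its underside at the shoulder where handle meets blade, mid-width; +x to the blade's tip, z up. Dark steel blade 36 wide, 7 thick, x = 0 to 90; brown wooden handle 28 wide, 18 thick, x = -85 to 0; undersides flush. About 0.22 kg, centre of mass about x = 30, in the blade.
- grating: Fixed low stand of dark steel bars, 112 (x) by 140 (y), 46 high; origin: centre of underside. Four 18 mm bars along y, 13 apart, undersides 28 above the bench, on side rails at y = +-63. Open below at -x. At the start the whole scraper handle is under it, blade out of its -x side; drawn 90 back along its own axis it is free. The hammer lies across that way, before the blade's tip.
- hammer: Slag hammer, a flat T, lying flat. Origin on its underside, mid-handle-width, 30 behind the head's centre line; +x to the head, z up. Dark steel head 76 long (y), 20 wide (x), 20 thick, centred at x = 30; pale wooden handle 24 wide, 18 thick, x = -100 to 20. About 0.28 kg, centre of mass about x = 18.
- hammer_head (a point): Underside of the hammer at the middle of its head.
- tray: Fixed shallow tray 172 (x) by 112, 9 high, black lining on aluminium; origin on its underside. T-shaped pocket, floor 3 above the bench, all round it the top is 9 above the bench. Wide part for the head x = -72 to -40, y = +-45; narrow part for the handle x = -40 to 80, y = +-19. So the hammer's +x lies along the tray's -x.
- tray_head (a point): Point on the pocket's floor where hammer_head belongs: tray x = -56, y = 0, 3 above the bench.
- holder: Fixed grey block 110 (x) by 72 (y), 31 high; origin: centre of underside. Level slot 42 wide, 13 high, 96 deep, open at -x, entered along +x; floor 12 above the bench, lips 6 thick reach 10 over it from each side, open between. Flared cheeks (12 to 31 high, 60 apart at their ends) stand 20 out before the mouth. The handle stays outside, its front against the lips.
- holder_mouth (a point): Middle of the slot's mouth on the slot's floor: holder x = -55, y = 0, 12 above the bench. With the scraper fully home the scraper's origin lies here and its +x along the holder's +x.
- tube: Bystander, loose: square steel tube offcut 85 long (its x), 30 by 30, beside the scraper's blade. Origin at the centre of its underside.
- can: Bystander, loose: upright can, diameter 52, 140 high, beside the holder. Origin at the centre of its underside.
- tape: Bystander, loose: black tape measure 60 (x) by 32 (y) by 55 high, beside the tray. Origin at the centre of its underside.
- flange: Bystander, loose: dark steel ring, diameter 58, hole 30, 12 high, near the way into the holder. Origin at the centre of its underside.
- nut: Bystander, loose: big steel hex nut, about 46 across, 22 high, on the other side of the tray. Origin at the centre of its underside.
There are look-alikes about, which are no part of the job. Of the things like the hammer, leave any that is green; of the rest the larger one is meant.

How it is judged:
By the outcome, as a careful person would: the job done as asked, in the order asked, and still so for the second after the job is handed in, with the robot touching nothing.
It also fails if it takes over 72 s, if anything falls off the work surface, if the arm or the gripper's body presses on something with over 40 N, if the wrist force passes 120 N, or if a joint passes its speed limit or range.

ROBOT

A 6-joint arm with a two-finger parallel gripper is mounted at the origin on the work surface. World frame = base frame: x ahead of the robot, y to its left, z up, the work surface at z = 0. Lengths are in m, angles in rad, forces in N, time in s.
With the tool pointing down it reaches from about 0.35 to 0.875 m from the base axis. Payload 15.5 kg.
Tool frame: the origin (TCP) lies at the very end of the fingers, on their centre line; the grasp point (between the pads) lies robot.grip_point_offset behind it (robot.grip_point_offset is the distance from the TCP to the grasp point, in m); z points along the fingers, y is the line along which they close (so a half turn about z gives the same grasp; the last joint's range is limited). The gripper opens to 85 mm and grips with 20 to 120 N. Pads are 22 mm wide; open, the fingers measure 114 mm over their backs; the gripper's body (76 mm by 85 mm) begins 54 mm behind the grasp point. The pads swing forward as they close: fully open they stand 13 mm farther back than shut.
Start: joints at [1.079, 0.494, 1.345, -0, 1.302, -0.096], TCP at [0.242, 0.576, 0.231] pointing down, gripper open.
Joint ranges: [-2.91, 2.91], [-0.82, 2.16], [0.22, 2.67], [-1.22, 4.37], [0.12, 2.79], [-3.08, 3.08]. Speed limits (rad/s): [1.89, 1.89, 2.57, 3.01, 3.01, 3.01].

INTERFACE

Orientations are given as a 3x3 rotation matrix whose columns are the frame's x, y, z axes.
In Python, from station import robot, imaging, workorder gives the robot as it stands. The module is installed in compiled form; this text tells all that it offers.
- The arm moves only by the tool apply_moves, never from a script. Its argument "commands" is one flat list of numbers, 7 for each row, row after row: the finger opening in mm, from 0 to 85.4, then the shift along the tool's x, y, z as a fraction of full scale, then the turn, a rotation vector about the tool's x, y, z as a fraction of full scale. In form: [fingers, tx, ty, tz, rx, ry, rz, fingers, tx, ty, tz, rx, ry, rz, ...]. A call has 1 to 5 rows; each row shifts and turns the commanded pose from where the row before left it, along the tool's axes as they then stand; what a row does not reach is not made up. Full scale, the value 1, is 0.03 m for a shift and 4 degrees for a turn. A row lasts 1/12 s, in which the tool goes at most 41.7 mm and 7.16 degrees, less where a joint would pass 70% of its speed; a pose out of reach is approached as far as the arm can. A call with a number of a shift or a turn outside -1 to 1 is refused whole. A call with a gripper value outside its range is refused whole. The fingers move at their own pace and stop on an object; "grip_force" is the grip in N (left out, the last holds). Time passes only in rows, so rows that do not move let the fingers close. It gives the time, the measured TCP pose, the force, the opening and the grip force at its end, in the units of the state.
- robot.read_state(): the state, without advancing time (a new reading comes with each control period).
- imaging.read_camera(name): name is "side" or "top"; returns the picture (384x512x3 uint8, red, green, blue); there is no depth.
- imaging.get_calibration(name): a dict with "intrinsics" (3x3 intrinsics, pixels), "view" (4x4, takes a point from world to camera coordinates). Camera axes: x right, y down, z forward; pixel columns grow to the right and rows downward; lengths in m; the calibration is good to about 2 mm. A picture is of the moment at which its call begins. get_calibration takes no time and is no camera call.
- workorder.hand_in(): hands the job in; it is judged then, once.
Trained networks look in the newest picture that a camera, given by its name, has taken for a name from the list of things; names that differ only in an ending like _2 or _b are one class to them, and where a whole thing is asked for, a point or a joint stands for the part that bears it (a point fixed in the world has none). Each returns a list of dicts, best first, with "confidence" (0 to 1); they miss things now and then, are a little off and sometimes report something else, mostly with a low value. They report only what shows in the picture. A call takes as long as a camera call. They do not tell look-alikes from the thing itself.
- imaging.spot_in(camera, query): "xy" ([column, row] in pixels, amid what is visible of it).
- imaging.cut_out(camera, query): "mask" (384x512 bool, what is visible of it) and "xy" ([column, row] in pixels, amid what is visible of it).
The state is a dict: "clock": time; "qpos": joint angles; "qd": joint speeds; "joint_efforts": joint torques, N m; "eef_pos": TCP position; "ee_rot": TCP orientation; "contact_force": force on the tool from outside, world axes, zero at the start; "wrist_torque": the same for the moment, N m; "gripper_width": finger opening in m; "grasp_force": force on a finger pad.
Only numpy, scipy, OpenCV 4.12 (cv2) and the standard library are available. Lean on these libraries where they do the work, as an engineer would, in place of code of your own. Each camera call takes 0.05 s, during which the arm holds its last target. There are 200 camera calls.

## Working session

There is one attempt and no reset: what is moved stays moved. The work goes in short steps, Python scripts to look and compute and a tool call to move; the robot and the scene stay as the last step left them, time stands still between calls to the robot, and variables do not carry over. Pictures are saved under pics/ and viewed, at most 10 in all, crops included, and the job is handed in when it is done.

Besides the shell and the picture viewer there is one more tool, called after "Request:" as name(argument=value, ...) on one line, values as JSON. apply_moves: Moves the arm, as the interface text tells. Shift numbers are shares of 0.03 m and turn numbers shares of 4 degrees, none past 1 either way. Its arguments: {"type":"object","properties":{"commands":{"type":"array","items":{"type":"number"}},"grip_force":{"type":"number"}},"required":["commands"]}

```bash
mkdir -p pics; cat > h.py <<'E'
import numpy as np,cv2
from station import robot,imaging,workorder
def cal(c):
    d=imaging.get_calibration(c);return np.array(d["intrinsics"]),np.array(d["view"])
def proj(c,P):
    K,V=cal(c);P=np.atleast_2d(P);q=(V[:3,:3]@P.T).T+V[:3,3];q=(K@q.T).T;return q[:,:2]/q[:,2:]
def ray(c,uv):
    K,V=cal(c);d=V[:3,:3].T@np.linalg.inv(K)@np.array([uv[0],uv[1],1.]);return -V[:3,:3].T@V[:3,3],d
def at(c,uv,z):
    o,d=ray(c,uv);return o+d*(z-o[2])/d[2]
def tri(a,b):
    (o,d),(p,e)=ray("top",a),ray("side",b)
    d=d/np.linalg.norm(d);e=e/np.linalg.norm(e)
    s=np.linalg.lstsq(np.c_[d,-e],p-o,rcond=None)[0];A=o+d*s[0];B=p+e*s[1]
    return (A+B)/2,np.linalg.norm(A-B)
def snap(c,n):
    im=imaging.read_camera(c);cv2.imwrite(f"pics/{n}.png",im[:,:,::-1]);return im
E
python3 - <<'E'
from h import *
np.set_printoptions(precision=3,suppress=True)
a=snap("top","t0");b=snap("side","s0")
for n,i in(("t0x",a),("s0x",b)):
    cv2.imwrite(f"pics/{n}.png",cv2.resize(i[:,:,::-1],(800,600),interpolation=cv2.INTER_CUBIC))
for c in("top","side"):
    K,V=cal(c);print(c,K[0,0],-V[:3,:3].T@V[:3,3],V[2,:3])
    for q in["scraper","hammer","tray","holder","grating"]:
        for r in imaging.cut_out(c,q):
            m=r["mask"];rc=cv2.minAreaRect(np.argwhere(m)[:,::-1].astype(np.float32)) 
            print(q,round(r["confidence"],2),np.round(r["xy"],1),m.sum(),np.round(rc[0],1),np.round(rc[1],1),round(rc[2]),at(c,r["xy"],.01))
s=robot.read_state();print(s["clock"],s["eef_pos"],s["ee_rot"],robot.grip_point_offset)
E
```

```text
top 430.98859481845244 [ 0.401 -0.019  1.182] [ 0.101  0.004 -0.995]
scraper 0.64 [247.5 167.9] 498 [250.3 161.7] [13.6 55.6] 9 [0.596 0.003 0.01 ]
hammer 0.62 [260.6 207.9] 560 [253.5 209. ] [26. 51.] 90 [ 0.486 -0.032  0.01 ]
hammer 0.6 [230.4 267. ] 303 [226.3 261.2] [36.5 18.2] 68 [0.327 0.051 0.01 ]
hammer 0.56 [326.7 232.2] 613 [316.6 239.1] [52.3 26.3] 3 [ 0.418 -0.21   0.01 ]
tray 0.96 [350.3 148.3] 2515 [348.9 149. ] [61.1 41.6] 88 [ 0.649 -0.281  0.01 ]
grating 0.69 [254.2 129.9] 1792 [252.6 136.5] [52.1 43.5] 3 [ 0.703 -0.016  0.01 ]
side 390.6069103393888 [ 0.087 -0.748  0.618] [ 0.419  0.724 -0.548]
scraper 0.64 [277.  204.1] 308 [277.5 202.4] [ 9.7 37.1] 76 [ 0.58  -0.012  0.01 ]
hammer 0.93 [251.1 219.8] 572 [253.7 213.2] [37.3 30.3] 77 [ 0.483 -0.037  0.01 ]
hammer 0.82 [184.4 222.6] 303 [186.8 221.9] [14.2 37. ] 72 [0.33  0.042 0.01 ]
hammer 0.76 [253.5 272.8] 823 [261.6 263.5] [48.6 35.3] 87 [ 0.391 -0.207  0.01 ]
hammer 0.54 [250.5 153.4] 672 [249.7 154. ] [19.  41.8] 79 [0.67 0.29 0.01]
hammer 0.3 [229.9 172.8] 172 [228.5 173.5] [11. 17.] 90 [0.549 0.209 0.01 ]
tray 0.7 [357.7 253.6] 2360 [363.7 252.9] [43.5 76.4] 62 [ 0.628 -0.278  0.01 ]
holder 0.81 [250.7 150.5] 652 [249.5 153.8] [18.7 41.7] 78 [0.681 0.309 0.01 ]
holder 0.38 [248.2 219.5] 484 [253.6 213.6] [35.1 28.1] 77 [ 0.478 -0.032  0.01 ]
grating 0.88 [311.4 188.2] 1668 [307.5 189.5] [59.  40.7] 43 [0.71  0.004 0.01 ]
grating 0.31 [382.8 270.7] 773 [385.5 271.5] [25.5 36.8] 45 [ 0.636 -0.348  0.01 ]
grating 0.29 [250.3 151.8] 672 [249.2 154.2] [19.2 41.2] 79 [0.675 0.301 0.01 ]
grating 0.2 [259.1 188.6] 383 [258.8 186.2] [14.1 30.6] 75 [0.579 0.082 0.01 ]
0.6 [0.242 0.576 0.231] [[-0.922  0.386  0.   ]
 [ 0.386  0.922  0.   ]
 [-0.     0.    -1.   ]] 0.0187
```

View pics/t0x.png

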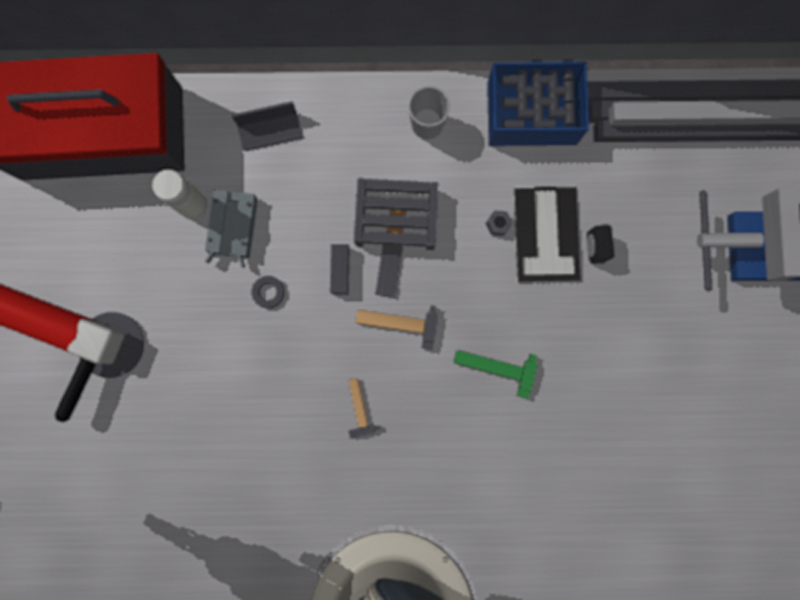

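View pics/s0x.png

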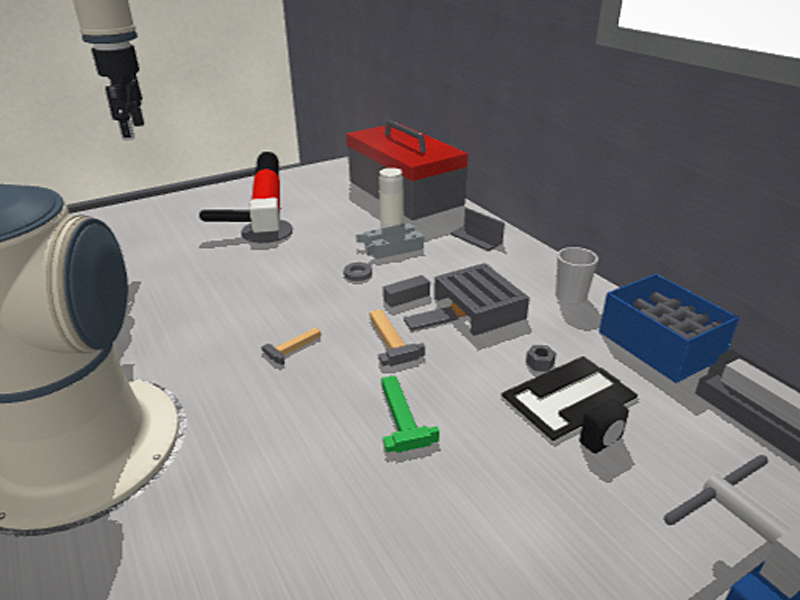

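The top view shows three hammer-like things:
- Large tan hammer at (254,209) in native pixels, (400,323) in the enlarged picture.
- Green hammer at (320,238).
- Smaller tan hammer at (229,263).

The large tan one fits: it isn't green, it's the larger of the rest, and it lies before the scraper's blade tip. The tray's wide end and the holder's mouth both face the robot. Next I'll fit models in both views and confirm the hammer in a crop.

```bash
cat > fit.py <<'E'
from h import *
from scipy.optimize import minimize
M=dict(scraper=[(0,90,-18,18,0,7),(-85,0,-14,14,0,18)],
 hammer=[(20,40,-38,38,0,20),(-100,20,-12,12,0,18)],
 tray=[(-86,86,-56,56,0,9)],grating=[(-56,56,-70,70,28,46),(-56,56,-70,-56,0,46),(-56,56,56,70,0,46)],
 holder=[(-55,55,-36,36,0,31),(-75,-55,30,34,12,31),(-75,-55,-34,-30,12,31)],
 tube=[(-42.5,42.5,-15,15,0,30)],tape=[(-30,30,-16,16,0,55)],
 can=[(-26,26,-10.8,10.8,0,140),(-10.8,10.8,-26,26,0,140),(-18.4,18.4,-18.4,18.4,0,140)],
 flange=[(-29,29,-12,12,0,12),(-12,12,-29,29,0,12),(-20.5,20.5,-20.5,20.5,0,12)],
 nut=[(-23,23,-13,13,0,22),(-13,13,-23,23,0,22)])
S=4
def pts(box,p):
    c,s=np.cos(p[2]),np.sin(p[2]);z=p[3] if len(p)>3 else 0
    P=np.array([(x,y,k) for x in box[:2] for y in box[2:4] for k in box[4:]])/1000
    return np.c_[P[:,0]*c-P[:,1]*s+p[0],P[:,0]*s+P[:,1]*c+p[1],P[:,2]+z]
def sil(c,n,p):
    im=np.zeros((384*S,512*S),np.uint8)
    for b in M[n]:
        q=((proj(c,pts(b,p))+.5)*S-.5)*16
        cv2.fillConvexPoly(im,cv2.convexHull(np.round(q).astype(np.int32)),255,shift=4)
    return cv2.resize(im,(512,384),interpolation=cv2.INTER_AREA)/255.
def fit(n,p0,masks,valid={},sc=(.01,.01,.08,.01)):
    def cost(p):
        t=0
        for c,m in masks.items():
            v=valid.get(c,1);s=sil(c,n,p)
            t+=1-(np.minimum(s,m)*v).sum()/((np.maximum(s,m)*v).sum()+1e-9)
        return t/len(masks)
    p0=np.array(p0,float);best=None
    for k in(1,-1,.4):
        sim=np.vstack([p0]+[p0+k*np.eye(len(p0))[i]*sc[i] for i in range(len(p0))])
        r=minimize(cost,p0,method="Nelder-Mead",options=dict(initial_simplex=sim,xatol=1e-5,fatol=1e-5))
        if best is None or r.fun<best.fun:best=r
        p0=best.x
    return best.x,best.fun
def mask(c,n,near,tol=25):
    r=[r for r in imaging.cut_out(c,n) if np.linalg.norm(np.array(r["xy"])-near)<tol]
    return r[0]["mask"].astype(float) if r else None
def both(n,p0,**k):
    ms={}
    for c in("top","side"):
        ctr=np.mean([pts(b,p0).mean(0) for b in M[n]],0)
        m=mask(c,n,proj(c,ctr)[0])
        if m is not None:ms[c]=m
    return ms
E
cat > m1.py <<'E'
from fit import *
np.set_printoptions(precision=4,suppress=True)
G=dict(hammer=(.478,-.03,-1.65),tray=(.65,-.275,0),grating=(.69,0,0),holder=(.66,.265,-.13),scraper=(.62,0,3.0),
 tube=(.58,.075,-.05),flange=(.53,.2,0),nut=(.67,-.18,0),tape=(.62,-.37,1.5),can=(.69,.34,0))
T=snap("top","t1");D=snap("side","s1");R={};MS={}
for n in G:
    ms=both(n,G[n]);MS[n]=ms;val={}
    if n=="scraper":val={c:1-cv2.dilate(m,np.ones((3,3))) for c,m in MS["grating"].items()}
    out=[]
    if not ms:print(n,"none");continue
    p,f=fit(n,G[n],ms,val);R[n]=p.tolist()
    print(n,list(ms),p,np.degrees(p[2]).round(1),round(f,3))
    if n in("hammer","tray","holder","scraper"):
        for c in ms:q,f=fit(n,p,{c:ms[c]},val);print("   ",c,q,round(f,3))
        if len(ms)==2:q,f=fit(n,[*p,0],ms,val);print("    z-free",q,round(f,3))
import json;json.dump(R,open("R.json","w"))
def draw(im,c):
    o=cv2.resize(im[:,:,::-1],None,fx=4,fy=4,interpolation=cv2.INTER_CUBIC)
    for n,p in R.items():
        for b in M[n]:
            q=(proj(c,pts(b,p))+.5)*4;cv2.polylines(o,[cv2.convexHull(q.astype(np.int32))],True,(0,255,255),1)
    return o
a=draw(T,"top")[100*4:250*4,125*4:400*4];b=draw(D,"side")[130*4:300*4,150*4:420*4]
cv2.imwrite("pics/c1.png",cv2.resize(a,(800,436),interpolation=cv2.INTER_AREA));cv2.imwrite("pics/c2.png",cv2.resize(b,(800,504),interpolation=cv2.INTER_AREA))
E
python3 m1.py
```

```text
hammer ['top', 'side'] [ 0.4863 -0.0403 -1.7361] -99.5 0.143
    top [ 0.4869 -0.0409 -1.7391] 0.167
    side [ 0.4858 -0.0399 -1.7333] 0.104Traceback (most recent call last):
  File "m1.py", line 15, in <module>
    if len(ms)==2:q,f=fit(n,[*p,0],ms,val);print("    z-free",q,round(f,3))
                      ~~~^^^^^^^^^^^^^^^^^
  File "fit.py", line 32, in fit
    r=minimize(cost,p0,method="Nelder-Mead",options=dict(initial_simplex=sim,xatol=1e-5,fatol=1e-5))
    res = _minimize_neldermead(fun, x0, args, callback, bounds=bounds,
                               **options)
    fxcc = func(xcc)
    fx = function(np.copy(x), *(wrapper_args + args))
  File "fit.py", line 26, in cost
    v=valid.get(c,1);s=sil(c,n,p)
                       ~~~^^^^^^^
  File "fit.py", line 19, in sil
    q=((proj(c,pts(b,p))+.5)*S-.5)*16
        ~~~~^^^^^^^^^^^^
  File "h.py", line 6, in proj
    K,V=cal(c);P=np.atleast_2d(P);q=(V[:3,:3]@P.T).T+V[:3,3];q=(K@q.T).T;return q[:,:2]/q[:,2:]
        ~~~^^^
  File "h.py", line 4, in cal
    d=imaging.get_calibration(c);return np.array(d["intrinsics"]),np.array(d["view"])
ValueError: time passes only in moves, steps and waits
```

```bash
sed -i 's/^def cal(c):/import functools\n@functools.cache\ndef cal(c):/' h.py; python3 m1.py
```

```text
hammer ['top'] [ 0.4871 -0.0406 -1.7263] -98.9 0.175
    top [ 0.4871 -0.0406 -1.7263] 0.175
tray ['top', 'side'] [ 0.6482 -0.2789  0.0235] 1.3 0.091
    top [ 0.6482 -0.2789  0.0235] 0.065
    side [ 0.6482 -0.2789  0.0232] 0.116
    z-free [ 0.6489 -0.2784  0.0227 -0.0019] 0.088
grating ['top'] [ 0.6802 -0.0133 -0.0627] -3.6 0.148
holder ['top', 'side'] [ 0.6666  0.2784 -0.1239] -7.1 0.056
    top [ 0.6674  0.2778 -0.1238] 0.054
    side [ 0.6662  0.2802 -0.1042] 0.048
    z-free [ 0.6664  0.278  -0.125   0.0009] 0.054
scraper ['top', 'side'] [ 0.628  -0.0057  2.9809] 170.8 0.278
    top [ 0.6287 -0.0062  2.977 ] 0.054
    side [ 0.6273 -0.0025  3.0124] 0.49
    z-free [ 0.6281 -0.0058  2.9861  0.0011] 0.275
tube ['top'] [0.5872 0.0876 0.0009] 0.1 0.076
flange ['top', 'side'] [ 0.5473  0.2141 -0.1967] -11.3 0.237
nut ['top', 'side'] [ 0.6656 -0.1944  0.0394] 2.3 0.192
tape ['top', 'side'] [ 0.623  -0.3657  0.1679] 9.6 0.15
can ['top', 'side'] [ 0.7044  0.3496 -0.0515] -2.9 0.19
```

View pics/c1.png

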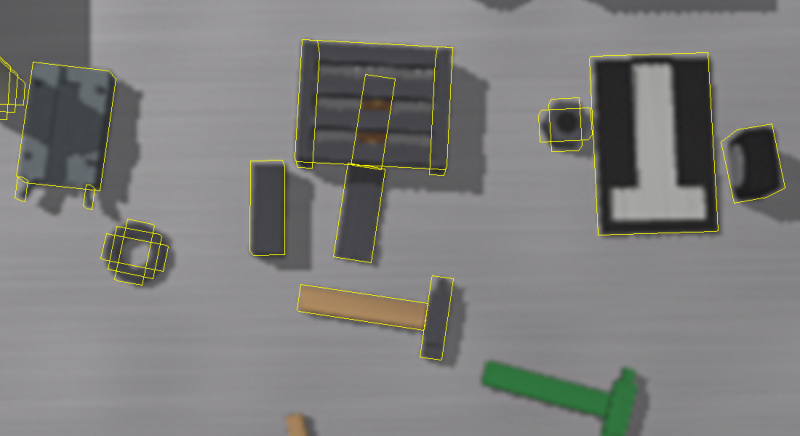

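View pics/c2.png

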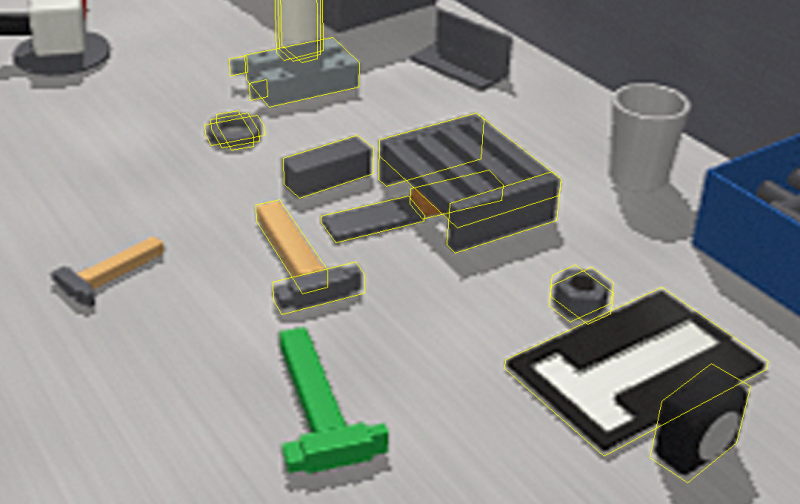

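The outlines fit well in both views. The crop confirms the outlined tan hammer, with its head at (437,318) in the crop: it is clearly larger than the other tan one and not green. Now I'll move above it, turning and descending on the way.

Request:
apply_moves(commands=[50, -0.703, -0.718, 0, 0, 0, 0, 50, -0.703, -0.718, 0, 0, 0, 0, 50, -0.703, -0.718, 0, 0, 0, 0, 50, -0.703, -0.718, 0, 0, 0, 0, 50, -0.703, -0.718, 0, 0, 0, 0], grip_force=60)

```text
clock: 2.32
eef_pos: [0.2974, 0.4351, 0.2313]
ee_rot: [[-0.922, 0.386, 0.0], [0.386, 0.922, 0.0], [-0.0, 0.0, -1.0]]
contact_force: [1.2, -0.7, 0.2]
gripper_width: 0.0499
grasp_force: 0.0
```

Request:
apply_moves(commands=[50, -0.703, -0.718, 0, 0, 0, 0, 50, -0.703, -0.718, 0, 0, 0, 0, 50, -0.703, -0.718, 0, 0, 0, 0, 50, -0.703, -0.718, 0, 0, 0, 0, 50, -0.703, -0.718, 0, 0, 0, 0])

```text
clock: 2.73
eef_pos: [0.3531, 0.295, 0.2314]
ee_rot: [[-0.922, 0.386, 0.0], [0.386, 0.922, 0.0], [-0.0, 0.0, -1.0]]
contact_force: [1.0, 0.3, 0.4]
gripper_width: 0.0498
grasp_force: 0.0
```

Request:
apply_moves(commands=[50, -0.703, -0.718, 0, 0, 0, 0, 50, -0.703, -0.718, 0, 0, 0, 0, 50, -0.703, -0.718, 0, 0, 0, 0, 50, -0.703, -0.718, 0, 0, 0, 0, 50, -0.703, -0.718, 0, 0, 0, 0])

```text
clock: 3.15
eef_pos: [0.4088, 0.1548, 0.2315]
ee_rot: [[-0.922, 0.386, 0.001], [0.386, 0.922, 0.0], [-0.0, 0.0, -1.0]]
contact_force: [0.8, 0.2, -0.1]
gripper_width: 0.0501
grasp_force: 0.0
```

Request:
apply_moves(commands=[50, -0.703, -0.718, 0, 0, 0, 0, 50, -0.703, -0.718, 0, 0, 0, 0, 50, -0.703, -0.718, 0, 0, 0, 0, 50, -0.703, -0.718, 0, 0, 0, 0, 50, -0.703, -0.718, 0, 0, 0, 0])

```text
clock: 3.57
eef_pos: [0.4645, 0.0145, 0.2315]
ee_rot: [[-0.922, 0.387, 0.0], [0.387, 0.922, -0.0], [-0.0, 0.0, -1.0]]
contact_force: [0.9, 0.5, 0.0]
gripper_width: 0.0498
grasp_force: 0.0
```

Request:
apply_moves(commands=[50, -0.703, -0.718, 0, 0, 0, 0, 50, -0.703, -0.718, 0, 0, 0, 0, 50, 0, 0, 0.3, 0, 0, 1, 50, 0, 0, 0.3, 0, 0, 1, 50, 0, 0, 0.3, 0, 0, 1])

```text
clock: 3.98
eef_pos: [0.4866, -0.0406, 0.204]
ee_rot: [[-0.819, 0.574, 0.0], [0.574, 0.819, -0.0], [-0.0, 0.0, -1.0]]
contact_force: [-0.5, 0.6, -1.1]
gripper_width: 0.05
grasp_force: 0.0
```

Request:
apply_moves(commands=[50, 0, 0, 0.3, 0, 0, 1, 50, 0, 0, 0.3, 0, 0, 1, 50, 0, 0, 0.3, 0, 0, 1, 50, 0, 0, 0.3, 0, 0, 1, 50, 0, 0, 0.3, 0, 0, 1])

```text
clock: 4.4
eef_pos: [0.4865, -0.0399, 0.159]
ee_rot: [[-0.575, 0.818, 0.0], [0.818, 0.575, -0.0], [-0.0, 0.0, -1.0]]
contact_force: [0.2, 0.2, -0.1]
gripper_width: 0.0503
grasp_force: 0.0
```

Request:
apply_moves(commands=[50, 0, 0, 0.3, 0, 0, 1, 50, 0, 0, 0.3, 0, 0, 1, 50, 0, 0, 0.3, 0, 0, 1, 50, 0, 0, 0.3, 0, 0, 1, 50, 0, 0, 0.3, 0, 0, 1])

```text
clock: 4.82
eef_pos: [0.4865, -0.04, 0.114]
ee_rot: [[-0.26, 0.966, 0.0], [0.966, 0.26, -0.0], [-0.0, 0.0, -1.0]]
contact_force: [0.0, 0.4, -0.0]
gripper_width: 0.0498
grasp_force: 0.0
```

Request:
apply_moves(commands=[50, 0, 0, 0.3, 0, 0, 1, 50, 0, 0, 0.3, 0, 0, 1, 50, 0, 0, 0.3, 0, 0, 1, 50, 0, 0, 0.3, 0, 0, 1, 50, 0, 0, 0.3, 0, 0, 1])

```text
clock: 5.23
eef_pos: [0.4865, -0.04, 0.0689]
ee_rot: [[0.086, 0.996, 0.0], [0.996, -0.086, -0.0], [-0.0, 0.0, -1.0]]
contact_force: [-0.1, -0.3, -0.4]
gripper_width: 0.0502
grasp_force: 0.0
```

```bash
cat > plan.py <<'E'
import sys
from h import *
# plan.py x y z yaw_y(deg): units of shift in present tool axes, then turn units (about tool z)
def plan(x,y,z,yaw):
    s=robot.read_state();R=np.array(s["ee_rot"]);p=np.array(s["eef_pos"])
    u=R.T@(np.array([x,y,z])-p)/.03;c=np.degrees(np.arctan2(R[1,1],R[0,1]))
    d=(yaw-c+180)%360-180
    print("t",round(s["clock"],2),"p",p.round(4),"yaw",c.round(2),"zax",R[:,2].round(4),"F",np.round(s["contact_force"],1),"w",round(s["gripper_width"]*1e3,1),"grip",np.round(s["grasp_force"],1),"q6",round(float(np.degrees(s["qpos"][5])),1))
    print("shift units",u.round(3),"turn units",(-d/4).round(3))
plan(*map(float,sys.argv[1:5]))
E
python3 plan.py .487 -.0405 .008 -9.3
```

```text
t 5.23 p [ 0.4865 -0.04    0.0689] yaw -4.93 zax [ 4.e-04 -1.e-04 -1.e+00] F [-0.1 -0.3 -0.4] w 50.2 grip 0.0 q6 -6.8
shift units [-0.016  0.017  2.031] turn units 1.093
```

Request:
apply_moves(commands=[50, 0, 0, 0.5, 0, 0, 0.5, 50, 0, 0, 0.5, 0, 0, 0.5, 50, 0, 0.017, 0.5, 0, 0, 0.09, 50, 0, 0, 0.4, 0, 0, 0, 50, 0, 0, 0.16, 0, 0, 0])

```text
clock: 5.65
eef_pos: [0.4865, -0.0399, 0.0062]
ee_rot: [[0.158, 0.987, -0.001], [0.987, -0.158, 0.0], [0.0, -0.001, -1.0]]
contact_force: [-0.3, -0.5, 0.5]
gripper_width: 0.0501
grasp_force: 0.0
```

Request:
apply_moves(commands=[15, 0, 0, 0, 0, 0, 0, 15, 0, 0, 0, 0, 0, 0, 15, 0, 0, 0, 0, 0, 0, 15, 0, 0, 0, 0, 0, 0, 15, 0, 0, 0, 0, 0, 0], grip_force=100)

```text
clock: 6.07
eef_pos: [0.4871, -0.0401, 0.0083]
ee_rot: [[0.158, 0.987, 0.001], [0.987, -0.158, -0.0], [-0.0, 0.001, -1.0]]
contact_force: [-0.9, 0.7, 8.7]
gripper_width: 0.0208
grasp_force: 99.3
```

Request:
apply_moves(commands=[15, 0, 0, 0, 0, 0, 0, 15, 0, 0, -0.2, 0, 0, 0, 15, 0, 0, -0.4, 0, 0, 0, 15, 0, 0, -0.4, 0, 0, 0, 15, 0, 0, 0, 0, 0, 0])

```text
clock: 6.48
eef_pos: [0.4879, -0.0402, 0.0396]
ee_rot: [[0.158, 0.987, 0.003], [0.987, -0.158, -0.001], [-0.0, 0.003, -1.0]]
contact_force: [0.7, -0.4, -2.1]
gripper_width: 0.0209
grasp_force: 98.5
```

```bash
python3 - <<'E'
from fit import *
np.set_printoptions(precision=4,suppress=True)
T=snap("top","t2");D=snap("side","s2")
ms={}
for c in("top","side"):
    m=mask(c,"hammer",proj(c,[.487,-.06,.05])[0],20)
    if m is not None:ms[c]=m;print(c,m.sum())
for k in ms:print(k,fit("hammer",[.487,-.0405,-1.733],{k:ms[k]}))
E
python3 plan.py .620 -.2795 .12 -88.7
```

```text
t 6.68 p [ 0.4867 -0.04    0.0372] yaw -9.1 zax [-2.e-04  0.e+00 -1.e+00] F [-0.9  0.2 -2.5] w 20.9 grip 98.5 q6 -2.6
shift units [-7.181  5.65  -2.761] turn units 19.901
```

Request:
apply_moves(commands=[15, -0.717, 0.572, -0.276, 0, 0, 0, 15, -0.717, 0.572, -0.276, 0, 0, 0, 15, -0.717, 0.572, -0.276, 0, 0, 0, 15, -0.717, 0.572, -0.276, 0, 0, 0, 15, -0.717, 0.572, -0.276, 0, 0, 0])

```text
clock: 7.1
eef_pos: [0.5547, -0.1609, 0.0786]
ee_rot: [[0.158, 0.987, -0.001], [0.987, -0.158, 0.0], [0.0, -0.001, -1.0]]
contact_force: [1.0, 0.1, -2.6]
gripper_width: 0.0209
grasp_force: 98.6
```

Request:
apply_moves(commands=[15, -0.717, 0.572, -0.276, 0, 0, 0, 15, -0.717, 0.572, -0.276, 0, 0, 0, 15, -0.717, 0.572, -0.276, 0, 0, 0, 15, -0.717, 0.572, -0.276, 0, 0, 0, 15, -0.717, 0.572, -0.276, 0, 0, 0])

```text
clock: 7.52
eef_pos: [0.6223, -0.2806, 0.1196]
ee_rot: [[0.158, 0.987, -0.001], [0.987, -0.158, 0.001], [0.001, -0.002, -1.0]]
contact_force: [0.0, -0.4, -3.3]
gripper_width: 0.0208
grasp_force: 98.6
```

Request:
apply_moves(commands=[15, 0, 0, 0, 0, 0, 0.995, 15, 0, 0, 0, 0, 0, 0.995, 15, 0, 0, 0, 0, 0, 0.995, 15, 0, 0, 0, 0, 0, 0.995, 15, 0, 0, 0, 0, 0, 0.995])

```text
clock: 7.93
eef_pos: [0.6218, -0.2794, 0.119]
ee_rot: [[0.488, 0.873, -0.002], [0.873, -0.488, 0.001], [0.0, -0.002, -1.0]]
contact_force: [0.6, -1.1, -2.1]
gripper_width: 0.0211
grasp_force: 98.8
```

Request:
apply_moves(commands=[15, 0, 0, 0, 0, 0, 0.995, 15, 0, 0, 0, 0, 0, 0.995, 15, 0, 0, 0, 0, 0, 0.995, 15, 0, 0, 0, 0, 0, 0.995, 15, 0, 0, 0, 0, 0, 0.995])

```text
clock: 8.35
eef_pos: [0.6218, -0.2793, 0.119]
ee_rot: [[0.756, 0.655, -0.002], [0.655, -0.756, 0.001], [-0.001, -0.002, -1.0]]
contact_force: [-0.0, 0.2, -2.0]
gripper_width: 0.021
grasp_force: 98.8
```

Request:
apply_moves(commands=[15, 0, 0, 0, 0, 0, 0.995, 15, 0, 0, 0, 0, 0, 0.995, 15, 0, 0, 0, 0, 0, 0.995, 15, 0, 0, 0, 0, 0, 0.995, 15, 0, 0, 0, 0, 0, 0.995])

```text
clock: 8.77
eef_pos: [0.6218, -0.2793, 0.119]
ee_rot: [[0.934, 0.358, -0.002], [0.358, -0.934, 0.001], [-0.001, -0.001, -1.0]]
contact_force: [-0.0, -0.1, -3.0]
gripper_width: 0.021
grasp_force: 98.8
```

Request:
apply_moves(commands=[15, 0, 0, 0, 0, 0, 0.995, 15, 0, 0, 0, 0, 0, 0.995, 15, 0, 0, 0, 0, 0, 0.995, 15, 0, 0, 0, 0, 0, 0.995, 15, 0, 0, 0, 0, 0, 0.995])

```text
clock: 9.18
eef_pos: [0.6218, -0.2793, 0.1191]
ee_rot: [[1.0, 0.019, -0.001], [0.019, -1.0, 0.001], [-0.001, -0.001, -1.0]]
contact_force: [-0.0, 0.5, -3.1]
gripper_width: 0.0211
grasp_force: 98.8
```

```bash
python3 plan.py .6222 -.2795 .040 -88.7; python3 - <<'E'
from fit import *
D=snap("side","s3");T=snap("top","t3")
def draw(im,c,p,x0,x1,y0,y1,w,h):
    o=cv2.resize(im[:,:,::-1],None,fx=6,fy=6,interpolation=cv2.INTER_CUBIC)
    for b in M["hammer"]:
        q=(proj(c,pts(b,p))+.5)*6;cv2.polylines(o,[cv2.convexHull(q.astype(np.int32))],True,(0,255,255),1)
    return cv2.resize(o[y0*6:y1*6,x0*6:x1*6],(w,h),interpolation=cv2.INTER_AREA)
s=robot.read_state();x,y,z=s["eef_pos"];R=np.array(s["ee_rot"])
p=[x,y,np.arctan2(R[1,1],R[0,1])-np.pi/2,z-.007]
u=proj("side",[x,y,z])[0].astype(int);v=proj("top",[x,y,z])[0].astype(int)
cv2.imwrite("pics/c3.png",np.hstack([draw(D,"side",p,u[0]-45,u[0]+45,u[1]-50,u[1]+50,400,444),draw(T,"top",p,v[0]-45,v[0]+45,v[1]-50,v[1]+50,400,444)]))
E
```

```text
t 9.18 p [ 0.6218 -0.2793  0.1191] yaw -88.89 zax [-1.5e-03  8.0e-04 -1.0e+00] F [-0.   0.5 -3.1] w 21.1 grip 98.8 q6 59.7
shift units [0.016 0.009 2.635] turn units -0.048
```

View pics/c3.png

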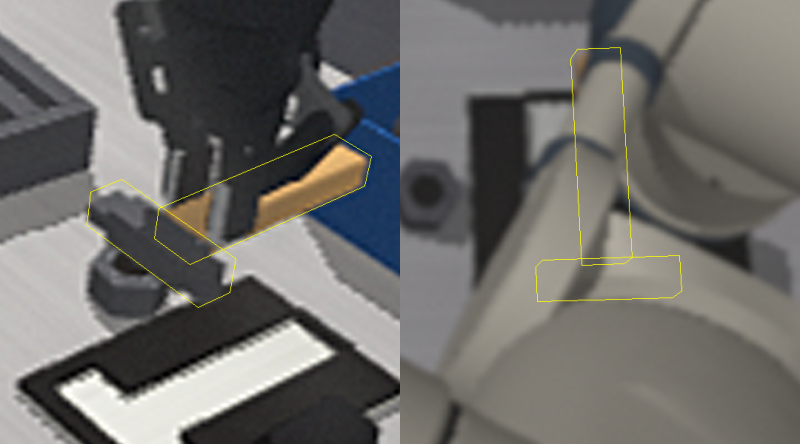

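The crop shows the hammer held level, head toward the robot as it should be, above the tray's pocket (left half, white T around (190,370)). Now I'll lower it.

Request:
apply_moves(commands=[15, 0.016, 0.009, 0.8, 0, 0, 0, 15, 0, 0, 0.8, 0, 0, 0, 15, 0, 0, 0.8, 0, 0, 0, 15, 0, 0, 0.5, 0, 0, 0, 15, 0, 0, 0.2, 0, 0, 0])

```text
clock: 9.7
eef_pos: [0.6212, -0.2789, 0.0241]
ee_rot: [[1.0, 0.025, -0.004], [0.025, -1.0, 0.002], [-0.004, -0.002, -1.0]]
contact_force: [-1.2, 0.8, -2.4]
gripper_width: 0.0211
grasp_force: 98.7
```

Request:
apply_moves(commands=[15, 0, 0, 0.2, 0, 0, 0, 15, 0, 0, 0.1, 0, 0, 0, 15, 0, 0, 0.1, 0, 0, 0, 15, 0, 0, 0.07, 0, 0, 0, 15, 0, 0, 0, 0, 0, 0])

```text
clock: 10.12
eef_pos: [0.6229, -0.2799, 0.0135]
ee_rot: [[1.0, 0.023, 0.0], [0.023, -1.0, -0.0], [0.0, 0.0, -1.0]]
contact_force: [-0.4, 0.7, -2.4]
gripper_width: 0.021
grasp_force: 98.7
```

```bash
python3 plan.py .6222 -.2795 .011 -88.7
```

```text
t 10.12 p [ 0.6229 -0.2799  0.0135] yaw -88.68 zax [ 5.e-04 -3.e-04 -1.e+00] F [-0.4  0.7 -2.4] w 21.0 grip 98.7 q6 59.5
shift units [-0.024 -0.014  0.082] turn units 0.006
```

Request:
apply_moves(commands=[15, -0.02, -0.01, 0.06, 0, 0, 0, 15, 0, 0, 0, 0, 0, 0, 45, 0, 0, 0, 0, 0, 0, 45, 0, 0, 0, 0, 0, 0, 45, 0, 0, 0, 0, 0, 0])

```text
clock: 10.53
eef_pos: [0.6224, -0.2796, 0.0117]
ee_rot: [[1.0, 0.023, 0.0], [0.023, -1.0, -0.0], [0.0, 0.0, -1.0]]
contact_force: [0.5, 0.2, -0.2]
gripper_width: 0.0451
grasp_force: 0.0
```

Request:
apply_moves(commands=[45, 0, 0, -0.4, 0, 0, 0, 45, 0, 0, -1, 0, 0, 0, 45, 0, 0, -1, 0, 0, 0, 45, 0, 0, -1, 0, 0, 0, 45, 0, 0, 0, 0, 0, 0])

```text
clock: 10.95
eef_pos: [0.6249, -0.281, 0.1206]
ee_rot: [[1.0, 0.023, 0.008], [0.023, -1.0, -0.004], [0.008, 0.005, -1.0]]
contact_force: [0.7, -1.1, 0.8]
gripper_width: 0.045
grasp_force: 0.0
```

```bash
python3 plan.py .569 .0036 .10 -99.2
```

```text
t 10.95 p [ 0.6249 -0.281   0.1206] yaw -88.69 zax [ 0.0081 -0.0045 -1.    ] F [ 0.7 -1.1  0.8] w 45.0 grip 0.0 q6 59.5
shift units [-1.653 -9.53   0.63 ] turn units 2.627
```

Request:
apply_moves(commands=[60, -0.165, -0.953, 0, 0, 0, 0, 60, -0.165, -0.953, 0, 0, 0, 0, 60, -0.165, -0.953, 0, 0, 0, 0, 60, -0.165, -0.953, 0, 0, 0, 0, 60, -0.165, -0.953, 0, 0, 0, 0])

```text
clock: 11.37
eef_pos: [0.5939, -0.136, 0.1143]
ee_rot: [[1.0, 0.023, 0.001], [0.023, -1.0, -0.0], [0.001, 0.0, -1.0]]
contact_force: [0.7, 0.3, 0.7]
gripper_width: 0.0598
grasp_force: 0.0
```

Request:
apply_moves(commands=[60, -0.165, -0.953, 0, 0, 0, 0, 60, -0.165, -0.953, 0, 0, 0, 0, 60, -0.165, -0.953, 0, 0, 0, 0, 60, -0.165, -0.953, 0, 0, 0, 0, 60, -0.165, -0.953, 0, 0, 0, 0])

```text
clock: 11.78
eef_pos: [0.566, 0.0065, 0.1143]
ee_rot: [[1.0, 0.023, 0.001], [0.023, -1.0, -0.0], [0.001, 0.0, -1.0]]
contact_force: [0.0, 0.5, 0.1]
gripper_width: 0.0603
grasp_force: 0.0
```

Request:
apply_moves(commands=[60, 0, 0, 0.3, 0, 0, 0.9, 60, 0, 0, 0.3, 0, 0, 0.9, 60, 0, 0, 0.3, 0, 0, 0.83, 60, 0, 0, 0.3, 0, 0, 0, 60, 0, 0, 0, 0, 0, 0])

```text
clock: 12.2
eef_pos: [0.5656, 0.0052, 0.0764]
ee_rot: [[0.987, -0.158, -0.001], [-0.158, -0.987, 0.0], [-0.001, 0.0, -1.0]]
contact_force: [-1.0, 0.6, -0.6]
gripper_width: 0.0604
grasp_force: 0.0
```

```bash
cat > look.py <<'E'
import sys
from fit import *
def tile(c,im,ctr,objs,half,w):
    o=cv2.resize(im[:,:,::-1],None,fx=6,fy=6,interpolation=cv2.INTER_CUBIC)
    for n,p in objs:
        for b in M[n]:
            q=(proj(c,pts(b,p))+.5)*6;cv2.polylines(o,[cv2.convexHull(q.astype(np.int32))],True,(0,255,255),1)
    u=proj(c,ctr)[0].astype(int)
    return cv2.resize(o[(u[1]-half)*6:(u[1]+half)*6,(u[0]-half)*6:(u[0]+half)*6],(w,w),interpolation=cv2.INTER_AREA)
E
python3 plan.py .569 .0036 .03 -99.2
python3 - <<'E'
from look import *
np.set_printoptions(precision=4,suppress=True)
T=snap("top","t4");D=snap("side","s4")
p0=[.6222,-.2795,np.radians(181.3),.003]
ms=both("hammer",p0);print({k:m.sum() for k,m in ms.items()})
M0=M["hammer"]
for k in ms:print(k,fit("hammer",p0,{k:ms[k]},sc=(.005,.005,.05,1e-9)))
cv2.imwrite("pics/c4.png",np.hstack([tile("top",T,[.65,-.28,0],[("hammer",p0)],38,400),tile("side",D,[.65,-.28,0],[("hammer",p0)],42,400)]))
E
```

```text
t 12.2 p [0.5656 0.0052 0.0764] yaw -99.11 zax [-1.5e-03  1.0e-04 -1.0e+00] F [-1.   0.6 -0.6] w 60.4 grip 0.0 q6 93.6
shift units [0.124 0.035 1.548] turn units 0.023
{'top': np.float64(686.0), 'side': np.float64(873.0)}
top (array([ 0.6219, -0.2802,  3.1763,  0.003 ]), np.float64(0.0931125613517676))
side (array([ 0.6202, -0.2783,  3.159 ,  0.003 ]), np.float64(0.10337629002152016))
```

View pics/c4.png

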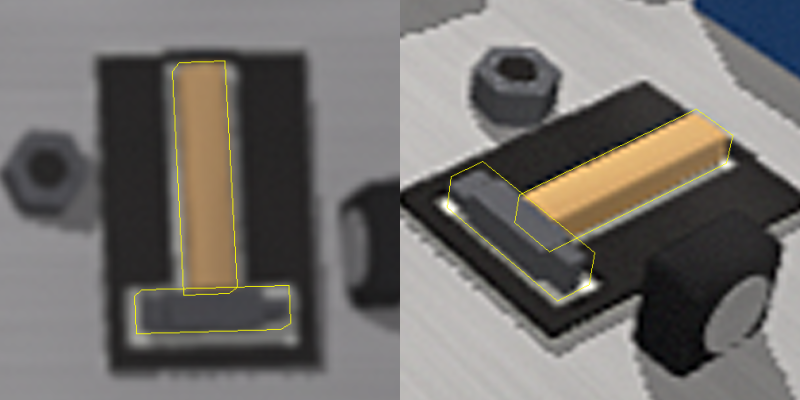

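The hammer lies flat in the pocket in both halves of the crop: head in the wide end (212,310 left), handle in the narrow part. Now for the blade.

Request:
apply_moves(commands=[60, 0.124, 0.035, 0.8, 0, 0, 0, 50, 0, 0, 0.8, 0, 0, 0, 50, 0, 0, 0.5, 0, 0, 0, 48, 0, 0, 0.27, 0, 0, 0, 48, 0, 0, 0, 0, 0, 0])

```text
clock: 12.82
eef_pos: [0.569, 0.0035, 0.0052]
ee_rot: [[0.987, -0.16, -0.002], [-0.16, -0.987, 0.0], [-0.002, 0.0, -1.0]]
contact_force: [0.2, -0.2, 0.0]
gripper_width: 0.0482
grasp_force: 0.0
```

Request:
apply_moves(commands=[40, 0, 0, 0, 0, 0, 0, 36, 0, 0, 0, 0, 0, 0, 30, 0, 0, 0, 0, 0, 0, 25, 0, 0, 0, 0, 0, 0, 25, 0, 0, 0, 0, 0, 0], grip_force=60)

```text
clock: 13.23
eef_pos: [0.57, 0.0036, 0.0069]
ee_rot: [[0.987, -0.16, 0.001], [-0.16, -0.987, -0.0], [0.001, -0.0, -1.0]]
contact_force: [1.5, 0.2, 5.7]
gripper_width: 0.0248
grasp_force: 2.6
```

```bash
python3 plan.py .569 .0036 .002 -99.2
```

```text
t 13.23 p [0.57   0.0036 0.0069] yaw -99.21 zax [ 1.e-03 -1.e-04 -1.e+00] F [1.5 0.2 5.7] w 24.8 grip 2.6 q6 93.6
shift units [-0.034  0.004  0.164] turn units -0.003
```

Request:
apply_moves(commands=[50, 0, 0, -0.05, 0, 0, 0, 50, 0, 0, 0, 0, 0, 0, 50, 0, 0, 0, 0, 0, 0, 50, 0, 0, 0.15, 0, 0, 0, 50, 0, 0, 0.1, 0, 0, 0])

```text
clock: 13.65
eef_pos: [0.5696, 0.0036, -0.0001]
ee_rot: [[0.987, -0.16, 0.0], [-0.16, -0.987, -0.0], [0.0, 0.0, -1.0]]
contact_force: [0.8, -0.1, -0.3]
gripper_width: 0.0497
grasp_force: 0.0
```

Request:
apply_moves(commands=[50, 0, 0, 0, 0, 0, 0, 50, 0, 0, 0, 0, 0, 0, 38, 0, 0, 0, 0, 0, 0, 38, 0, 0, 0, 0, 0, 0, 38, 0, 0, 0, 0, 0, 0])

```text
clock: 14.07
eef_pos: [0.5697, 0.0036, 0.0003]
ee_rot: [[0.987, -0.16, 0.0], [-0.16, -0.987, -0.0], [0.0, 0.0, -1.0]]
contact_force: [0.7, 0.9, 0.0]
gripper_width: 0.0382
grasp_force: 0.0
```

```bash
python3 plan.py .569 .0036 -.001 -99.2
```

```text
t 14.07 p [5.697e-01 3.600e-03 3.000e-04] yaw -99.21 zax [ 1.e-04 -0.e+00 -1.e+00] F [0.7 0.9 0. ] w 38.2 grip 0.0 q6 93.6
shift units [-0.023  0.003  0.045] turn units -0.003
```

Request:
apply_moves(commands=[34, 0, 0, 0, 0, 0, 0, 31, 0, 0, 0, 0, 0, 0, 31, 0, 0, 0, 0, 0, 0], grip_force=60)

```text
clock: 14.32
eef_pos: [0.5697, 0.0036, 0.0008]
ee_rot: [[0.987, -0.16, 0.0], [-0.16, -0.987, -0.0], [0.0, -0.0, -1.0]]
contact_force: [-2.1, 0.7, 8.5]
gripper_width: 0.0339
grasp_force: 58.9
```

Request:
apply_moves(commands=[31, -0.2, 0, 0, 0, 0, 0, 31, -0.4, 0, 0, 0, 0, 0, 31, -0.4, 0, 0, 0, 0, 0, 31, -0.4, 0, 0, 0, 0, 0, 31, -0.4, 0, 0, 0, 0, 0])

```text
clock: 14.73
eef_pos: [0.5169, 0.0122, 0.0008]
ee_rot: [[0.987, -0.16, 0.003], [-0.16, -0.987, -0.0], [0.003, -0.0, -1.0]]
contact_force: [4.0, 0.1, 3.6]
gripper_width: 0.0335
grasp_force: 60.4
```

Request:
apply_moves(commands=[31, -0.4, 0, 0, 0, 0, 0, 31, -0.4, 0, 0, 0, 0, 0, 31, -0.4, 0, 0, 0, 0, 0, 31, -0.4, 0, 0, 0, 0, 0, 31, -0.4, 0, 0, 0, 0, 0])

```text
clock: 15.15
eef_pos: [0.4578, 0.0218, 0.0008]
ee_rot: [[0.987, -0.16, 0.003], [-0.16, -0.987, -0.0], [0.003, -0.0, -1.0]]
contact_force: [3.9, 0.6, 3.5]
gripper_width: 0.0336
grasp_force: 60.4
```

Request:
apply_moves(commands=[31, -0.2, 0, 0, 0, 0, 0, 31, 0, 0, 0, 0, 0, 0, 50, 0, 0, 0, 0, 0, 0, 50, 0, 0, 0, 0, 0, 0, 50, 0, 0, 0, 0, 0, 0])

```text
clock: 15.57
eef_pos: [0.4512, 0.0228, 0.0003]
ee_rot: [[0.987, -0.16, 0.0], [-0.16, -0.987, -0.0], [0.0, 0.0, -1.0]]
contact_force: [0.5, 0.3, 0.1]
gripper_width: 0.05
grasp_force: 0.0
```

Request:
apply_moves(commands=[50, 0, 0, -0.5, 0, 0, 0, 50, 0, 0, -1, 0, 0, 0, 50, 0, 0, -1, 0, 0, 0, 50, 0, 0, -1, 0, 0, 0, 50, 0, 0, 0, 0, 0, 0])

```text
clock: 15.98
eef_pos: [0.4532, 0.0227, 0.1095]
ee_rot: [[0.987, -0.16, 0.006], [-0.16, -0.987, -0.001], [0.006, -0.0, -1.0]]
contact_force: [1.4, 0.9, 0.8]
gripper_width: 0.05
grasp_force: 0.0
```

```bash
cat > sc.py <<'E'
from look import *
np.set_printoptions(precision=4,suppress=True)
T=snap("top","t5");D=snap("side","s5")
p0=[.513,.0126,np.radians(170.8)]
for c in("top","side"):
    m=mask(c,"scraper",proj(c,[p0[0],p0[1],.01])[0],40)
    if m is not None:print(c,m.sum(),*fit("scraper",p0,{c:m}))
cv2.imwrite("pics/c5.png",np.hstack([tile("top",T,[.52,0,0],[("scraper",p0)],42,400),tile("side",D,[.52,0,0],[("scraper",p0)],48,400)]))
E
python3 sc.py; python3 plan.py .562 .005 .1 -99.2
```

```text
top 131.0 [0.5235 0.0119 2.9735] 0.8442498586886272
side 619.0 [0.507  0.0152 3.0008] 0.11893213410691361
t 16.18 p [0.4508 0.0228 0.1047] yaw -99.22 zax [-9.e-04  1.e-04 -1.e+00] F [-0.5  0.4 -0.1] w 49.9 grip 0.0 q6 94.5
shift units [ 3.755 -0.009  0.152] turn units -0.005
```

View pics/c5.png

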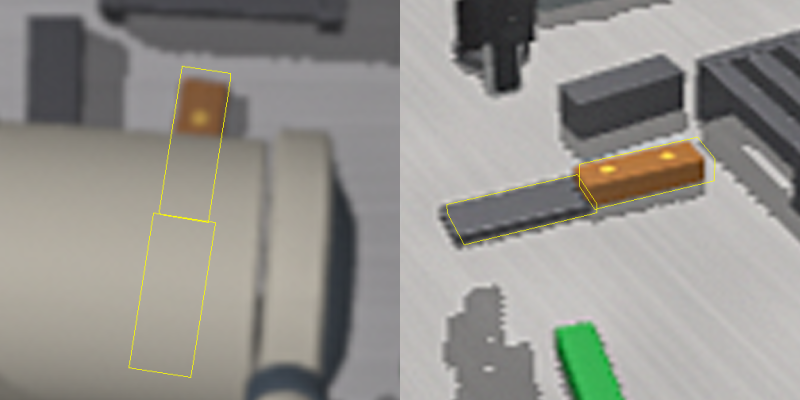

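The scraper is clear of the grating (handle at (645,170) right, grating edge at (700,85)) and has been put down. Now I'll take it by the handle.

Request:
apply_moves(commands=[50, 0.89, 0, 0, 0, 0, 0, 50, 0.89, 0, 0, 0, 0, 0, 50, 0.89, 0, 0.4, 0, 0, 0, 50, 0.885, 0, 0.8, 0, 0, 0, 50, 0, 0, 0.8, 0, 0, 0])

```text
clock: 16.6
eef_pos: [0.5615, 0.0048, 0.0437]
ee_rot: [[0.987, -0.161, 0.004], [-0.161, -0.987, -0.001], [0.004, -0.0, -1.0]]
contact_force: [-0.1, 0.1, -0.9]
gripper_width: 0.0497
grasp_force: 0.0
```

Request:
apply_moves(commands=[50, 0, 0, 0.8, 0, 0, 0, 50, 0, 0, 0.4, 0, 0, 0, 50, 0, 0, 0.15, 0, 0, 0, 50, 0, 0, 0, 0, 0, 0, 50, 0, 0, 0, 0, 0, 0])

```text
clock: 17.02
eef_pos: [0.5562, 0.0057, 0.0046]
ee_rot: [[0.987, -0.16, -0.001], [-0.16, -0.987, 0.0], [-0.001, 0.0, -1.0]]
contact_force: [-0.6, 0.5, 0.6]
gripper_width: 0.05
grasp_force: 0.0
```

```bash
python3 plan.py .556 .0058 .003 -99.2
```

```text
t 17.02 p [0.5562 0.0057 0.0046] yaw -99.21 zax [-9.e-04  1.e-04 -1.e+00] F [-0.6  0.5  0.6] w 50.0 grip 0.0 q6 93.7
shift units [-0.008 -0.001  0.052] turn units -0.003
```

Request:
apply_moves(commands=[40, 0, 0, 0, 0, 0, 0, 34, 0, 0, 0, 0, 0, 0, 18, 0, 0, 0, 0, 0, 0, 18, 0, 0, 0, 0, 0, 0, 18, 0, 0, 0, 0, 0, 0], grip_force=115)

```text
clock: 17.43
eef_pos: [0.557, 0.0056, 0.0061]
ee_rot: [[0.987, -0.16, 0.002], [-0.16, -0.987, -0.0], [0.002, -0.0, -1.0]]
contact_force: [-3.4, 0.2, 15.3]
gripper_width: 0.0248
grasp_force: 113.6
```

Request:
apply_moves(commands=[18, 0, 0, 0, 0, 0, 0, 18, 0, 0, -0.2, 0, 0, 0, 18, 0, 0, -0.5, 0, 0, 0, 18, 0, 0, -0.8, 0, 0, 0, 18, 0, 0, -0.8, 0, 0, 0])

```text
clock: 17.85
eef_pos: [0.556, 0.0057, 0.0747]
ee_rot: [[0.987, -0.16, -0.001], [-0.16, -0.987, 0.0], [-0.001, 0.0, -1.0]]
contact_force: [1.1, 0.6, -2.5]
gripper_width: 0.0248
grasp_force: 113.5
```

Request:
apply_moves(commands=[18, 0, 0, -0.8, 0, 0, 0, 18, 0, 0, 0, 0, 0, 0])

```text
clock: 18.02
eef_pos: [0.5586, 0.0056, 0.1023]
ee_rot: [[0.987, -0.16, 0.006], [-0.16, -0.987, -0.001], [0.006, -0.0, -1.0]]
contact_force: [1.7, -1.0, -2.3]
gripper_width: 0.0245
grasp_force: 113.7
```

```bash
python3 plan.py .47 .3026 .10 82.9
```

```text
t 18.02 p [0.5586 0.0056 0.1023] yaw -99.21 zax [ 6.5e-03 -6.0e-04 -1.0e+00] F [ 1.7 -1.  -2.3] w 24.5 grip 113.7 q6 93.7
shift units [-4.501 -9.301  0.053] turn units 44.473
```

Request:
apply_moves(commands=[18, -0.592, -0.925, 0, 0, 0, 0, 18, -0.592, -0.925, 0, 0, 0, 0, 18, -0.592, -0.925, 0, 0, 0, 0, 18, -0.592, -0.925, 0, 0, 0, 0, 18, -0.592, -0.925, 0, 0, 0, 0])

```text
clock: 18.43
eef_pos: [0.4901, 0.158, 0.0978]
ee_rot: [[0.987, -0.161, 0.0], [-0.161, -0.987, 0.0], [0.0, -0.0, -1.0]]
contact_force: [1.0, 0.4, -2.1]
gripper_width: 0.0249
grasp_force: 113.8
```

Request:
apply_moves(commands=[18, -0.592, -0.925, 0, 0, 0, 0, 18, -0.592, -0.925, 0, 0, 0, 0, 18, -0.592, -0.925, 0, 0, 0, 0, 18, -0.592, -0.925, 0, 0, 0, 0, 18, -0.592, -0.925, 0, 0, 0, 0])

```text
clock: 18.85
eef_pos: [0.4246, 0.3094, 0.0978]
ee_rot: [[0.987, -0.16, 0.0], [-0.16, -0.987, 0.0], [0.0, -0.0, -1.0]]
contact_force: [1.3, 0.3, -2.3]
gripper_width: 0.0249
grasp_force: 113.8
```

Request:
apply_moves(commands=[18, 0, 0, 0, 0, 0, -1, 18, 0, 0, 0, 0, 0, -1, 18, 0, 0, 0, 0, 0, -1, 18, 0, 0, 0, 0, 0, -1, 18, 0, 0, 0, 0, 0, -1])

```text
clock: 19.27
eef_pos: [0.4254, 0.3081, 0.0977]
ee_rot: [[0.982, 0.191, 0.0], [0.191, -0.982, -0.0], [-0.0, 0.0, -1.0]]
contact_force: [-0.0, -0.4, -2.7]
gripper_width: 0.0245
grasp_force: 114.0
```

Request:
apply_moves(commands=[18, 0, 0, 0, 0, 0, -1, 18, 0, 0, 0, 0, 0, -1, 18, 0, 0, 0, 0, 0, -1, 18, 0, 0, 0, 0, 0, -1, 18, 0, 0, 0, 0, 0, -1])

```text
clock: 19.68
eef_pos: [0.4255, 0.308, 0.0977]
ee_rot: [[0.857, 0.515, 0.0], [0.515, -0.857, 0.0], [0.0, 0.0, -1.0]]
contact_force: [0.7, 1.1, -2.4]
gripper_width: 0.0243
grasp_force: 114.0
```

Request:
apply_moves(commands=[18, 0, 0, 0, 0, 0, -1, 18, 0, 0, 0, 0, 0, -1, 18, 0, 0, 0, 0, 0, -1, 18, 0, 0, 0, 0, 0, -1, 18, 0, 0, 0, 0, 0, -1])

```text
clock: 20.1
eef_pos: [0.4255, 0.308, 0.0977]
ee_rot: [[0.63, 0.777, -0.0], [0.777, -0.63, 0.0], [0.0, -0.0, -1.0]]
contact_force: [0.3, -0.1, -3.3]
gripper_width: 0.0247
grasp_force: 114.0
```

Request:
apply_moves(commands=[18, 0, 0, 0, 0, 0, -1, 18, 0, 0, 0, 0, 0, -1, 18, 0, 0, 0, 0, 0, -1, 18, 0, 0, 0, 0, 0, -1, 18, 0, 0, 0, 0, 0, -1])

```text
clock: 20.52
eef_pos: [0.4255, 0.308, 0.0977]
ee_rot: [[0.326, 0.945, 0.0], [0.945, -0.326, 0.0], [0.0, -0.0, -1.0]]
contact_force: [0.6, -0.7, -2.9]
gripper_width: 0.0246
grasp_force: 114.0
```

Request:
apply_moves(commands=[18, 0, 0, 0, 0, 0, -1, 18, 0, 0, 0, 0, 0, -1, 18, 0, 0, 0, 0, 0, -1, 18, 0, 0, 0, 0, 0, -1, 18, 0, 0, 0, 0, 0, -1])

```text
clock: 20.93
eef_pos: [0.4254, 0.308, 0.0977]
ee_rot: [[-0.017, 1.0, -0.0], [1.0, 0.017, 0.0], [0.0, -0.0, -1.0]]
contact_force: [-0.0, 0.6, -1.8]
gripper_width: 0.0247
grasp_force: 114.0
```

Request:
apply_moves(commands=[18, 0, 0, 0, 0, 0, -1, 18, 0, 0, 0, 0, 0, -1, 18, 0, 0, 0, 0, 0, -1, 18, 0, 0, 0, 0, 0, -1, 18, 0, 0, 0, 0, 0, -1])

```text
clock: 21.35
eef_pos: [0.4254, 0.3079, 0.0977]
ee_rot: [[-0.358, 0.934, -0.0], [0.934, 0.358, -0.0], [0.0, -0.0, -1.0]]
contact_force: [-0.1, -0.1, -2.6]
gripper_width: 0.0249
grasp_force: 114.0
```

Request:
apply_moves(commands=[18, 0, 0, 0, 0, 0, -1, 18, 0, 0, 0, 0, 0, -1, 18, 0, 0, 0, 0, 0, -1, 18, 0, 0, 0, 0, 0, -1, 18, 0, 0, 0, 0, 0, -1])

```text
clock: 21.77
eef_pos: [0.4253, 0.3079, 0.0977]
ee_rot: [[-0.656, 0.755, -0.0], [0.755, 0.656, -0.0], [0.0, -0.0, -1.0]]
contact_force: [0.1, 0.0, -1.8]
gripper_width: 0.0246
grasp_force: 114.0
```

Request:
apply_moves(commands=[18, 0, 0, 0, 0, 0, -1, 18, 0, 0, 0, 0, 0, -1, 18, 0, 0, 0, 0, 0, -1, 18, 0, 0, 0, 0, 0, -1, 18, 0, 0, 0, 0, 0, -1])

```text
clock: 22.18
eef_pos: [0.4253, 0.308, 0.0977]
ee_rot: [[-0.874, 0.485, -0.0], [0.485, 0.874, -0.0], [0.0, -0.0, -1.0]]
contact_force: [0.2, -0.4, -3.2]
gripper_width: 0.0249
grasp_force: 114.0
```

Request:
apply_moves(commands=[18, 0, 0, 0, 0, 0, -1, 18, 0, 0, 0, 0, 0, -1, 18, 0, 0, 0, 0, 0, -1, 18, 0, 0, 0, 0, 0, -1, 18, 0, 0, 0, 0, 0, -1])

```text
clock: 22.6
eef_pos: [0.4253, 0.3079, 0.0976]
ee_rot: [[-0.988, 0.157, -0.0], [0.157, 0.988, -0.0], [0.0, -0.0, -1.0]]
contact_force: [0.4, -0.1, -1.7]
gripper_width: 0.0248
grasp_force: 114.0
```

```bash
python3 plan.py .4257 .3081 .05 82.9; python3 - <<'E'
from look import *
np.set_printoptions(precision=4,suppress=True)
T=snap("top","t6");D=snap("side","s6")
s=robot.read_state();x,y,z=s["eef_pos"];R=np.array(s["ee_rot"]);a=np.arctan2(R[1,1],R[0,1])-np.pi/2
p=[x+.048*np.cos(a),y+.048*np.sin(a),a,z-.004]
hp=(.6668,.2781,-.124)
for c in("top","side"):
    m=mask(c,"scraper",proj(c,p[:2]+[p[3]])[0],30)
    if m is not None:print(c,m.sum())
cv2.imwrite("pics/c6.png",np.hstack([tile("top",T,[.55,.28,.05],[("scraper",p),("holder",hp)],52,400),tile("side",D,[.53,.3,.08],[("scraper",p),("holder",hp)],46,400)]))
E
```

```text
t 22.6 p [0.4253 0.3079 0.0976] yaw 80.98 zax [-4.e-04 -2.e-04 -1.e+00] F [ 0.4 -0.1 -1.7] w 24.8 grip 114.0 q6 -51.6
shift units [-0.012  0.009  1.588] turn units -0.481
top 693.0
side 345.0
```

View pics/c6.png

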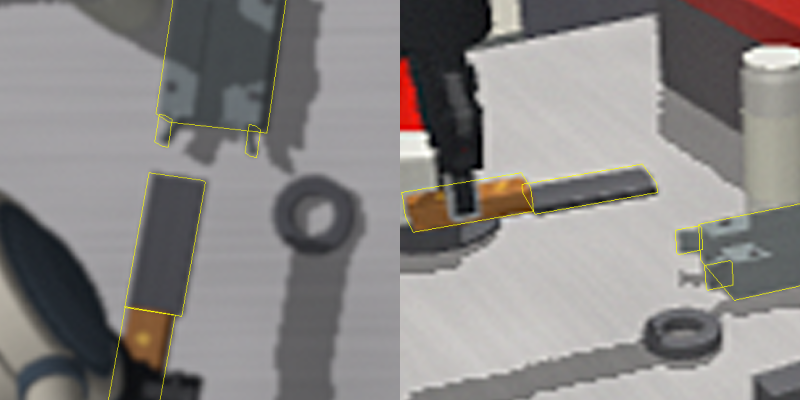

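Request:
apply_moves(commands=[18, 0, 0, 0.6, 0, 0, -0.481, 18, 0, 0, 0.8, 0, 0, 0, 18, 0, 0, 0.8, 0, 0, 0, 18, 0, 0, 0.387, 0, 0, 0, 18, 0, 0, 0, 0, 0, 0])

```text
clock: 23.22
eef_pos: [0.4243, 0.3073, 0.018]
ee_rot: [[-0.992, 0.129, -0.003], [0.129, 0.992, -0.002], [0.003, -0.002, -1.0]]
contact_force: [-1.3, -0.7, -3.2]
gripper_width: 0.0247
grasp_force: 113.9
```

```bash
python3 plan.py .4257 .3081 .02 82.9; cat > rel.py <<'E'
from look import *
np.set_printoptions(precision=4,suppress=True)
T=snap("top","t7");D=snap("side","s7")
s=robot.read_state();x,y,z=s["eef_pos"];R=np.array(s["ee_rot"]);a=np.arctan2(R[1,1],R[0,1])-np.pi/2
p=np.array([x+.048*np.cos(a),y+.048*np.sin(a),a,z-.0045]);print("pred",p)
full=M["scraper"];M["scraper"]=full[:1]  # blade only
for c in("top","side"):
    o=proj(c,p[:2].tolist()+[p[3]])
    m=mask(c,"scraper",proj(c,pts(full[0],p).mean(0))[0],40)
    h=mask(c,"holder",proj(c,[.667,.278,.015])[0],25)
    if h is not None:H=fit("holder",[.6668,.2781,-.124],{c:h});print(c,"holder",*H)
    if m is None:print(c,"no scraper");continue
    # count only pixels on the blade's side of a point 4 mm past the shoulder
    g=np.argwhere(np.ones((384,512)))[:,::-1].astype(float)
    P=np.array([x+.0,y,0]);pix=proj(c,[[p[0]+.006*np.cos(a),p[1]+.006*np.sin(a),p[3]],[p[0]+.086*np.cos(a),p[1]+.086*np.sin(a),p[3]]])
    d=pix[1]-pix[0];v=((g-pix[0])@d>0).reshape(384,512).astype(float)
    f=fit("scraper",p,{c:m},{c:v},sc=(.004,.004,.04,1e-9));print(c,"scraper",m.sum(),*f)
E
python3 rel.py
```

```text
t 23.22 p [0.4243 0.3073 0.018 ] yaw 82.58 zax [-0.0034 -0.0019 -1.    ] F [-1.3 -0.7 -3.2] w 24.7 grip 113.9 q6 -53.2
shift units [-0.042  0.032 -0.068] turn units -0.08
pred [ 0.4732  0.3018 -0.1286  0.0157]
top holder [ 0.6674  0.278  -0.1265] 0.05880325088239957
top scraper 625.0 [ 0.4725  0.3005 -0.1333  0.0157] 0.0753955612211582
side holder [ 0.6668  0.2793 -0.1183] 0.07407302431443263
side scraper 368.0 [ 0.4673  0.297  -0.1205  0.0157] 0.09237899073597189
```

Request:
apply_moves(commands=[18, 0, 0, 0, 0, 0, 0, 18, 0, 0, 0, 0, 0, 0])

```text
clock: 23.68
eef_pos: [0.4259, 0.3082, 0.0207]
ee_rot: [[-0.992, 0.127, 0.001], [0.127, 0.992, 0.0], [-0.001, 0.001, -1.0]]
contact_force: [0.1, -0.1, -2.7]
gripper_width: 0.0249
grasp_force: 113.9
```

```bash
python3 plan.py .4257 .3081 .02 82.9;python3 rel.py
```

```text
t 23.68 p [0.4259 0.3082 0.0207] yaw 82.7 zax [ 9.e-04  5.e-04 -1.e+00] F [ 0.1 -0.1 -2.7] w 24.9 grip 113.9 q6 -53.3
shift units [ 0.006 -0.005  0.025] turn units -0.049
pred [ 0.4733  0.3021 -0.1273  0.016 ]
top holder [ 0.6669  0.2784 -0.118 ] 0.06084252293332437
top scraper 715.0 [ 0.4742  0.3008 -0.1244  0.016 ] 0.05839580210095041
side holder [ 0.6682  0.284  -0.0789] 0.101977492971424
side scraper 384.0 [ 0.4702  0.2983 -0.1025  0.016 ] 0.09072291232476237
```

Request:
apply_moves(commands=[18, -0.3, 0.04, -0.033, 0, 0, -0.03, 18, -0.3, 0, 0, 0, 0, 0, 18, -0.3, 0, 0, 0, 0, 0, 18, -0.3, 0, 0, 0, 0, 0, 18, -0.2, 0, 0, 0, 0, 0])

```text
clock: 24.4
eef_pos: [0.4692, 0.3038, 0.0212]
ee_rot: [[-0.992, 0.125, 0.001], [0.125, 0.992, 0.0], [-0.001, 0.0, -1.0]]
contact_force: [0.0, -0.1, -1.8]
gripper_width: 0.0247
grasp_force: 113.9
```

Request:
apply_moves(commands=[18, 0, 0, 0, 0, 0, 0, 18, 0, 0, 0, 0, 0, 0])

```text
clock: 24.57
eef_pos: [0.4677, 0.3038, 0.021]
ee_rot: [[-0.992, 0.125, -0.0], [0.125, 0.992, -0.0], [0.0, -0.0, -1.0]]
contact_force: [-0.5, 0.7, -2.2]
gripper_width: 0.0244
grasp_force: 113.9
```

```bash
python3 plan.py .5646 .2908 .02 82.9;python3 rel.py; python3 - <<'E'
from look import *
T=cv2.imread("pics/t7.png")[:,:,::-1];D=cv2.imread("pics/s7.png")[:,:,::-1]
s=robot.read_state();x,y,z=s["eef_pos"];R=np.array(s["ee_rot"]);a=np.arctan2(R[1,1],R[0,1])-np.pi/2
p=[x+.048*np.cos(a),y+.048*np.sin(a),a,z-.0045];hp=(.6668,.2781,-.124)
cv2.imwrite("pics/c7.png",np.hstack([tile("top",T,[.6,.285,.02],[("scraper",p)],28,400),tile("side",D,[.6,.285,.02],[("scraper",p)],28,400)]))
E
```

```text
t 24.57 p [0.4677 0.3038 0.021 ] yaw 82.79 zax [-2.e-04 -1.e-04 -1.e+00] F [-0.5  0.7 -2.2] w 24.4 grip 113.9 q6 -55.9
shift units [-3.259 -0.023  0.033] turn units -0.027
pred [ 0.5146  0.2978 -0.1252  0.0165]
top holder [ 0.667   0.2779 -0.1171] 0.06799783308053897
top scraper 621.0 [ 0.5157  0.2973 -0.1246  0.0165] 0.04952675598649192
side holder [ 0.6666  0.2801 -0.1174] 0.05742816589872446
side scraper 370.0 [ 0.5093  0.2943 -0.1147  0.0165] 0.0985432909361893
```

View pics/c7.png

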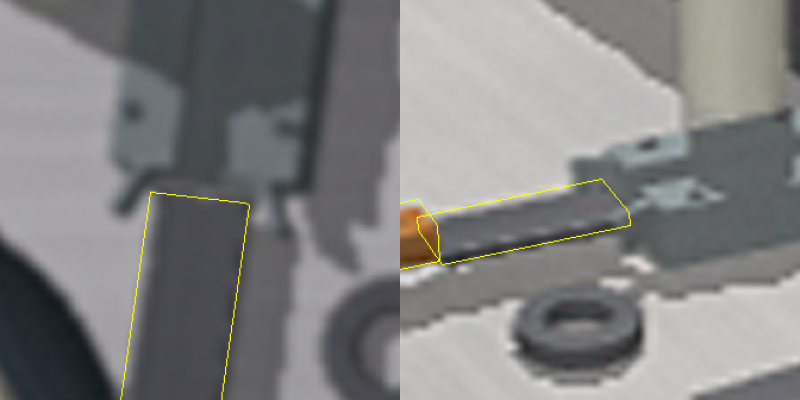

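The crop shows the blade's tip (200,195 left) centred between the flared cheeks (130 and 275) and in line with the dark slot gap. Its height fits the mouth, so I'm pushing it in.

Request:
apply_moves(commands=[18, -0.2, 0, 0, 0, 0, 0, 18, -0.2, 0, 0, 0, 0, 0, 18, -0.2, 0, 0, 0, 0, 0, 18, 0, 0, 0, 0, 0, 0])

```text
clock: 25.2
eef_pos: [0.4871, 0.3018, 0.0213]
ee_rot: [[-0.992, 0.125, 0.002], [0.125, 0.992, 0.001], [-0.001, 0.001, -1.0]]
contact_force: [0.2, -0.6, -1.9]
gripper_width: 0.025
grasp_force: 113.9
```

```bash
python3 plan.py .5646 .2908 .02 82.9
```

```text
t 25.2 p [0.4871 0.3018 0.0213] yaw 82.8 zax [ 1.5e-03  6.0e-04 -1.0e+00] F [ 0.2 -0.6 -1.9] w 25.0 grip 113.9 q6 -57.0
shift units [-2.608 -0.04   0.047] turn units -0.025
```

Request:
apply_moves(commands=[18, -0.2, 0, 0, 0, 0, 0, 18, -0.2, 0, 0, 0, 0, 0, 18, -0.2, 0, 0, 0, 0, 0, 18, -0.2, 0, 0, 0, 0, 0, 18, -0.2, 0, 0, 0, 0, 0])

```text
clock: 25.62
eef_pos: [0.5158, 0.2979, 0.0212]
ee_rot: [[-0.992, 0.125, 0.0], [0.125, 0.992, 0.0], [-0.0, 0.0, -1.0]]
contact_force: [-0.7, 0.6, -1.8]
gripper_width: 0.025
grasp_force: 113.9
```

Request:
apply_moves(commands=[18, -0.2, 0, 0, 0, 0, 0, 18, -0.2, 0, 0, 0, 0, 0, 18, -0.2, 0, 0, 0, 0, 0, 18, -0.1, 0, 0, 0, 0, 0, 18, 0, 0, 0, 0, 0, 0])

```text
clock: 26.03
eef_pos: [0.5367, 0.2953, 0.0212]
ee_rot: [[-0.992, 0.125, 0.001], [0.125, 0.992, 0.0], [-0.001, 0.0, -1.0]]
contact_force: [-0.9, -0.1, -2.7]
gripper_width: 0.0247
grasp_force: 113.9
```

```bash
python3 plan.py .5646 .2908 .02 82.9
```

```text
t 26.03 p [0.5367 0.2953 0.0212] yaw 82.8 zax [ 6.e-04  2.e-04 -1.e+00] F [-0.9 -0.1 -2.7] w 24.7 grip 113.9 q6 -59.6
shift units [-0.94  -0.033  0.04 ] turn units -0.024
```

Request:
apply_moves(commands=[18, -0.2, 0, 0, 0, 0, 0, 18, -0.2, 0, 0, 0, 0, 0, 18, -0.2, 0, 0, 0, 0, 0, 18, -0.15, 0, 0, 0, 0, 0, 18, 0, 0, 0, 0, 0, 0])

```text
clock: 26.45
eef_pos: [0.5595, 0.2925, 0.0212]
ee_rot: [[-0.992, 0.125, 0.001], [0.125, 0.992, 0.0], [-0.001, 0.0, -1.0]]
contact_force: [-0.2, 0.3, -1.9]
gripper_width: 0.0249
grasp_force: 113.9
```

Request:
apply_moves(commands=[18, -0.04, 0, 0.03, 0, 0, 0, 18, -0.04, 0, 0.03, 0, 0, 0, 18, -0.04, 0, 0.02, 0, 0, 0, 18, -0.03, 0, 0, 0, 0, 0, 18, 0, 0, 0, 0, 0, 0])

```text
clock: 26.87
eef_pos: [0.5628, 0.292, 0.0187]
ee_rot: [[-0.992, 0.125, 0.0], [0.125, 0.992, -0.0], [-0.0, -0.0, -1.0]]
contact_force: [0.0, -0.5, -2.8]
gripper_width: 0.0246
grasp_force: 114.0
```

```bash
python3 plan.py .5646 .2908 .02 82.9
```

```text
t 26.87 p [0.5628 0.292  0.0187] yaw 82.83 zax [ 0. -0. -1.] F [ 0.  -0.5 -2.8] w 24.6 grip 114.0 q6 -60.8
shift units [-0.066 -0.032 -0.042] turn units -0.017
```

Request:
apply_moves(commands=[18, -0.04, 0, 0.03, 0, 0, 0, 18, -0.04, 0, 0.02, 0, 0, 0, 18, -0.03, 0, 0, 0, 0, 0, 18, 0, 0, 0, 0, 0, 0])

```text
clock: 27.2
eef_pos: [0.5641, 0.2917, 0.0172]
ee_rot: [[-0.992, 0.125, -0.003], [0.125, 0.992, -0.0], [0.003, -0.001, -1.0]]
contact_force: [-12.4, 2.3, 8.4]
gripper_width: 0.0249
grasp_force: 115.5
```

Request:
apply_moves(commands=[18, -0.04, 0, -0.02, 0, 0, 0, 18, -0.02, 0, 0, 0, 0, 0, 18, 0, 0, 0, 0, 0, 0])

```text
clock: 27.45
eef_pos: [0.5642, 0.2915, 0.0174]
ee_rot: [[-0.992, 0.124, -0.006], [0.124, 0.992, -0.001], [0.006, -0.002, -1.0]]
contact_force: [-20.7, 5.5, 8.2]
gripper_width: 0.025
grasp_force: 115.3
```

```bash
python3 plan.py .5646 .2908 .02 82.9
```

```text
t 27.45 p [0.5642 0.2915 0.0174] yaw 82.86 zax [-6.2e-03 -8.0e-04 -1.0e+00] F [-20.7   5.5   8.2] w 25.0 grip 115.3 q6 -61.0
shift units [-0.014 -0.023 -0.086] turn units -0.011
```

It stops firmly: 21 N along the axis and no further travel. I'll release and withdraw.

Request:
apply_moves(commands=[18, 0.05, 0, 0, 0, 0, 0, 40, 0, 0, 0, 0, 0, 0, 45, 0, 0, 0, 0, 0, 0, 45, 0, 0, 0, 0, 0, 0, 45, 0, 0, 0, 0, 0, 0])

```text
clock: 27.87
eef_pos: [0.5667, 0.2916, 0.018]
ee_rot: [[-0.992, 0.125, 0.001], [0.125, 0.992, 0.0], [-0.001, 0.0, -1.0]]
contact_force: [0.5, -1.0, -0.3]
gripper_width: 0.0449
grasp_force: 0.0
```

Request:
apply_moves(commands=[45, 0, 0, -0.4, 0, 0, 0, 45, 0, 0, -0.8, 0, 0, 0, 45, 0, 0, -1, 0, 0, 0, 45, 0, 0, -1, 0, 0, 0, 45, 0, 0, -1, 0, 0, 0])

```text
clock: 28.28
eef_pos: [0.5662, 0.2914, 0.1461]
ee_rot: [[-0.992, 0.125, 0.0], [0.125, 0.992, 0.0], [-0.0, 0.0, -1.0]]
contact_force: [-0.2, -0.1, -0.6]
gripper_width: 0.0453
grasp_force: 0.0
```

Request:
apply_moves(commands=[45, 1, 0, -0.5, 0, 0, 0, 45, 1, 0, -0.5, 0, 0, 0, 45, 1, 0, 0, 0, 0, 0, 45, 1, 0, 0, 0, 0, 0, 45, 0, 0, 0, 0, 0, 0])

```text
clock: 28.7
eef_pos: [0.4423, 0.3065, 0.175]
ee_rot: [[-0.992, 0.123, -0.002], [0.123, 0.992, -0.0], [0.002, -0.001, -1.0]]
contact_force: [1.1, 0.3, -0.0]
gripper_width: 0.0448
grasp_force: 0.0
```

```bash
python3 - <<'E'
from look import *
np.set_printoptions(precision=4,suppress=True)
T=snap("top","t8");D=snap("side","s8")
a=-.122;p=[.6122,.2849,a,.012]
full=M["scraper"];M["scraper"]=full[1:]
for c in("top","side"):
    for r in imaging.cut_out(c,"scraper"):print(c,np.round(r["xy"]),r["mask"].sum(),round(r["confidence"],2))
import json
R=json.load(open("R.json"))
for n in("tube","flange","nut","tape","can"):
    ms=both(n,R[n]);
    if ms:print(n,(np.array(fit(n,R[n],ms)[0])-R[n])[:2]*1e3,"mm")
M["scraper"]=full
cv2.imwrite("pics/c8.png",np.hstack([tile("top",T,[.6,.285,.02],[("scraper",p)],40,400),tile("side",D,[.6,.285,.02],[("scraper",p)],36,400)]))
s=robot.read_state();print(s["clock"],s["eef_pos"],s["contact_force"])
E
```

```text
top [318. 143.] 209 0.62
top [146. 167.] 609 0.61
side [221. 156.] 189 0.64
side [357. 249.] 854 0.56
tube [-2.6257 -0.0155] mm
flange [-0.2462  0.9762] mm
nut [ 0.7773 -0.4911] mm
tape [0.0124 0.0073] mm
can [-1.4505  0.4537] mm
29.4 [0.4473 0.3065 0.1738] [-0.0638 -0.0538 -0.2655]
```

View pics/c8.png

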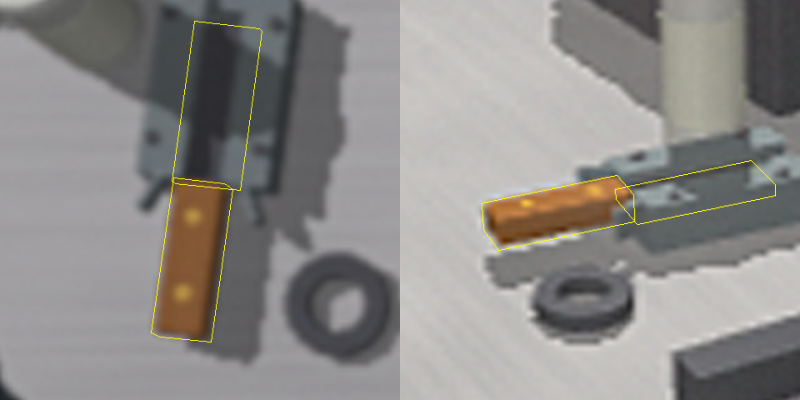

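The crop shows the handle (190,255 left) outside the mouth with its front against the lips, level and matching the home outline. The bystanders are where they were, within measuring noise, so I'm handing in.

```bash
python3 -c "
from station import workorder
print(workorder.hand_in())"
```

```text
the job is handed in; nothing more can be done
None
```

The job is handed in at about 29 s: the hammer lies flat in the tray's T-pocket, head in the wide end, and the scraper is fully home in the holder; no verdict came back.

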